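# Lay out the die and sample kit for a rheometer run

## Task

Lay out the kit for the next rheometer run: put the three dies upright into the divided tray, one to a cell, with the tallest die in the middle cell, the lowest, widest die in the cell to its left and the remaining die in the cell to its right, as seen from the robot. Stand the blue-lidded pellet jar from the front of the worktop in the middle of the aluminium dish, and stand the white-capped sample vial, also from the front, on the worktop midway between that jar and the white bottle, in line with them. Leave the bottle, tray and dish where they are.

Things in the scene. Friction and masses are not known exactly. Their poses are not given: they have to be found in the camera images.
- tall_die: The tallest and narrowest capillary die, a pale stepped metal cylinder 26 mm in diameter and 45 mm high. Origin: centre of its underside; z is its axis. Loose, about 0.15 kg, stands upright at the start; grips like a plain cylinder of that diameter.
- middle_die: The die of middle size, a stepped yellowish metal cylinder 32 mm in diameter and 30 mm high. Origin: centre of its underside; z is its axis. Loose, about 0.15 kg, stands upright at the start; grips like a plain cylinder of that diameter.
- flat_die: The lowest and widest die, a grey stepped metal disc with a hole, 38 mm in diameter and 18 mm high. Origin: centre of its underside; z is its axis. Loose, about 0.15 kg, stands upright at the start; grips like a plain cylinder of that diameter.
- jar: Round screw-top jar of pellets with a blue lid, 63 mm in diameter, 82 mm high; the lid, 61 mm in diameter, is the part from 66 to 82 mm. Loose, about 0.14 kg, upright. Origin: centre of its underside; z up its axis.
- vial: Sample vial with a white screw cap, round, 41 mm in diameter, 73 mm high, cap 40 mm in diameter from 58 to 73 mm. Loose, about 0.06 kg, upright. Origin: centre of its underside; z up its axis.
- die_tray: Grey low tray, fixed, with three equal open cells in a row. Outside 92 (its x) by 159 mm (its y), walls 15 mm high, floor 3 mm thick. Cells are 84 mm long in x, 48 mm wide in y, centred at y = +51 mm (left seen from the robot), 0 and -51 mm (right); dividers 3 mm thick. Origin: centre of its underside; z up. Turned at most 0.2 rad from square to the robot.
- dish: Shallow round aluminium weighing dish, 95 mm across the rim, 9 mm high, flat floor 84 mm across and 1 mm thick, fixed to the worktop. Origin: centre of its underside; z up. Its -y axis points to the white bottle, whose centre stands 190 mm away.
- bottle: Small white reagent bottle with a white cap, 52 mm in diameter, 72 mm high, standing loose behind and to the right of the dish; a landmark that stays where it is. (A tall rheometer fills the left of the worktop beyond y = 0.22, x = 0.45 m: swing round it.) Origin: centre of its underside; z up.
Not all that is in view belongs to the job. What is shaped like the middle_die but pink or turquoise is not meant.

How it is judged (in metres and radians):
At the end, for the whole second after the job is handed in: All upright (0.12 rad) and at rest: each die on the floor of its cell, within 16 mm across and 34 mm along it; jar on the dish floor, 14 mm from centre; vial on the worktop within 15 mm of midway between dish and bottle centres, along and across; bottle within 12 mm of its start (x of tall_die in the frame of die_tray between -0.034 and 0.034 m and y of tall_die in the frame of die_tray between -0.016 and 0.016 m and z of tall_die in the frame of die_tray between 0 and 0.008 m and x of flat_die in the frame of die_tray between -0.034 and 0.034 m and y of flat_die in the frame of die_tray between 0.035 and 0.067 m and z of flat_die in the frame of die_tray between 0 and 0.008 m and x of middle_die in the frame of die_tray between -0.034 and 0.034 m and y of middle_die in the frame of die_tray between -0.067 and -0.035 m and z of middle_die in the frame of die_tray between 0 and 0.008 m and horizontal distance between jar and dish below 0.014 m and z of jar in the frame of dish between -0.003 and 0.006 m and x of vial in the frame of dish between -0.015 and 0.015 m and y of vial in the frame of dish between -0.11 and -0.08 m and height (world z) of vial below 0.006 m and distance of bottle from where it was at the start of the episode below 0.012 m and angle between each of tall_die, flat_die, middle_die, jar, vial, bottle's own z axis and vertical below 0.12 rad and linear speed of each of tall_die, flat_die, middle_die, jar, vial, bottle below 0.02 m/s); the robot touches nothing.
It fails at once if the white bottle is shifted by more than 20 mm (distance of bottle from where it was at the start of the episode above 0.02 m).
It also fails if it takes over 128 s, if anything falls off the work surface, if the arm or the gripper's body presses on something with over 40 N, if the wrist force passes 120 N, or if a joint passes its speed limit or range.

## Robot

A 7-joint arm with a two-finger parallel gripper is mounted at the origin on a cart in front of the work surface, level with it; the furniture and walls round the work are solid. World frame = base frame: x ahead of the robot, y to its left, z up, the work surface at z = 0. Lengths are in m, angles in degrees, forces in N, time in s.
With the tool pointing down it reaches from about 0.425 to 0.95 m from the base axis. Payload 4.7 kg.
Tool frame: the origin (TCP) lies on the centre line of the jaws, within the pads' length; the fingertips stand 25 mm ahead of it and the grasp point (between the pads) lies 6 mm ahead of it; z points along the fingers, y is the line along which they close (so a half turn about z gives the same grasp; the last joint's range is limited). The gripper opens to 87 mm and grips with 3 to 60 N. Pads are 19 mm wide; open, the fingers measure 117 mm over their backs; the gripper's body (75 mm by 190 mm) begins 51 mm behind the grasp point.
Start: joints at [-68.807, 26.849, -2.785, 87.806, 1.381, 65.374, -4.715], TCP at [0.262, 0.622, 0.222] pointing down, gripper open.
Joint ranges: [-148.3, 148.3], [-19.14, 114.17], [-79.39, 73.82], [5.75, 140.21], [-59.74, 239.74], [12.07, 113.84], [-152.46, 152.46]. Speed limits (degrees/s): [147.25, 147.25, 180, 180, 180, 180, 180].

## Interface

Orientations are given as [roll, pitch, yaw] about the fixed x, y, z axes, in that order (R = Rz(yaw) Ry(pitch) Rx(roll)).
In Python, from station import state, read_camera, calibration, hand_in, boxes_of, landmark_of gives the robot as it stands.
- The arm moves only by the shell command python3 -m crank 'ROWS' [FORCE]. ROWS is a JSON list that holds a single list of rows (three levels of brackets), with 1 to 5 rows, each of 5 numbers: dx, dy, dz in fractions of the full range, 1 being 0.3 m, then a turn about the tool's z in a scale on which 1.0 is 180 degrees, then the opening from 0.0 (shut) to 1.0 (fully open); each row shifts and turns the commanded pose from where the row before left it, along the tool's axes as they then stand; what a row does not reach is not made up. A row lasts 1/12 s, in which the tool goes at most 0.0417 m and 7.16 degrees, less where a joint would pass 70% of its speed; a pose out of reach is approached as far as the arm can. The fingers move at their own pace and stop on an object; FORCE is the grip in N (left out, the last holds). Time passes only in rows, so rows that do not move let the fingers close. It prints the time, the measured TCP pose, the force, the opening and the grip force at its end. A shift or turn number past 1, either way, is cut back to 1. Input that does not fit is refused with a message, and nothing moves.
- state(): the state, without advancing time (a new reading comes with each control period).
- read_camera(name): name is "side" or "top" or "wrist"; returns the picture (384x512x3 uint8, red, green, blue); there is no depth.
- calibration(name): a dict with "camera_matrix" (3x3 intrinsics, pixels), "T" (4x4, takes a point from camera to world coordinates). Camera axes: x right, y up, looking along -z (the intrinsics and any distortion apply to the point x, -y, -z); pixel columns grow to the right and rows downward; lengths in m; the calibration is good to about 2 mm. A picture is of the moment at which its call begins: read the wrist's pose just before it. calibration takes no time and is no camera call; for the wrist camera it gives the pose at the moment of the call.
- hand_in(): hands the job in; it is judged then, once.
Trained networks look in the newest picture that a camera, given by its name, has taken for a name from the list of things; names that differ only in an ending like _2 or _b are one class to them, and where a whole thing is asked for, a point or a joint stands for the part that bears it (a point fixed in the world has none). Each returns a list of dicts, best first, with "score" (0 to 1); they miss things now and then, are a little off and sometimes report something else, mostly with a low value. They report only what shows in the picture. A call takes as long as a camera call. They do not tell look-alikes from the thing itself.
- boxes_of(camera, label): "location" ([column, row] in pixels, amid what is visible of it).
- landmark_of(camera, label): "location" ([column, row] in pixels: a listed point, or the origin of a listed thing).
The state is a dict: "t": time; "qpos": joint angles; "joint_velocities": joint speeds; "effort": joint torques, N m; "eef_pos": TCP position; "orientation": TCP orientation; "ft_force": force on the tool from outside, world axes, zero at the start; "moment": the same for the moment, N m; "opening": opening from 0.0 (shut) to 1.0 (fully open); "grip_force": force on a finger pad.
Only numpy, scipy, OpenCV 4.12 (cv2) and the standard library are available. Lean on these libraries where they do the work, as an engineer would, in place of code of your own. Each camera call takes 0.05 s, during which the arm holds its last target. There are 200 camera calls.

## Working session

There is one attempt and no reset: what is moved stays moved. The work goes in short steps, Python scripts to look and compute and a shell command to move; the robot and the scene stay as the last step left them, time stands still between calls to the robot, and variables do not carry over. Pictures are saved under pics/ and viewed, at most 16 in all, crops included, and the job is handed in when it is done.

```bash
mkdir -p pics; ls; cat > h.py <<'E'
import numpy as np, cv2
from station import *
def ray(c,px):
    K=np.array(c["camera_matrix"]);T=np.array(c["T"])
    d=np.linalg.solve(K,[px[0],px[1],1]);d=T[:3,:3]@[d[0],-d[1],-d[2]]
    return T[:3,3],d
def at(c,px,z):
    o,d=ray(c,px);return o+d*(z-o[2])/d[2]
def pix(c,p):
    K=np.array(c["camera_matrix"]);T=np.array(c["T"])
    q=T[:3,:3].T@(np.array(p)-T[:3,3]);q=K@[q[0],-q[1],-q[2]];return q[:2]/q[2]
def tri(a,b):
    (o1,d1),(o2,d2)=a,b
    s=np.linalg.lstsq(np.c_[d1,-d2],o2-o1,rcond=None)[0]
    p,q=o1+d1*s[0],o2+d2*s[1];return (p+q)/2,np.linalg.norm(p-q)
E
python3 - <<'E'
from h import *
np.set_printoptions(precision=3,suppress=True)
print(state())
for n in ["top","side"]:
    im=read_camera(n);cv2.imwrite(f"pics/{n}0.png",im[...,::-1]);c=calibration(n)
    print(n,c.keys(),c["camera_matrix"],np.array(c["T"]))
    for l in "tall_die middle_die flat_die jar vial die_tray dish bottle".split():
        for r in landmark_of(n,l)[:4]:
            print(l,np.round(r["location"],1),round(r["score"],2),at(c,r["location"],0))
E
```

```text
pics
{'t': 0.0, 'qpos': array([-68.804,  26.897,  -2.783,  87.873,   1.38 ,  65.373,  -4.715]), 'joint_velocities': array([ 0.038, -0.114,  0.039, -0.004, -0.063, -0.138,  0.115]), 'effort': array([ -0.   , -50.801,  -0.081, -23.616,  -0.061,   0.038,   0.   ]), 'eef_pos': array([0.262, 0.621, 0.221]), 'orientation': array([-179.89 ,    0.004,  157.149]), 'ft_force': array([-0.033,  1.098,  0.396]), 'moment': array([0.011, 0.018, 0.042]), 'grip_force': 0.0, 'opening': 0.9964102097752346}
top dict_keys(['camera_matrix', 'T']) [[385.275   0.    256.329]
 [  0.    385.275 193.461]
 [  0.      0.      1.   ]] [[ 0.014  0.992 -0.125  0.396]
 [-1.     0.011 -0.024 -0.187]
 [-0.023  0.125  0.992  1.077]
 [ 0.     0.     0.     1.   ]]
tall_die [201.7 214.6] 0.39 [ 0.469 -0.008  0.   ]
middle_die [250.6 225.4] 0.59 [ 0.441 -0.146  0.   ]
middle_die [235.2 202.2] 0.54 [ 0.505 -0.102  0.   ]
middle_die [255.8 200.5] 0.47 [ 0.511 -0.159  0.   ]
flat_die [298.4 219.8] 0.49 [ 0.458 -0.279  0.   ]
jar [162.1 225.9] 0.86 [0.436 0.102 0.   ]
vial [344.3 224.1] 0.66 [ 0.448 -0.406  0.   ]
die_tray [1
[... 220 characters left out ...]
.621]
 [  0.      0.      1.   ]] [[ 0.967  0.185 -0.177  0.342]
 [-0.256  0.659 -0.707 -0.961]
 [-0.014  0.729  0.684  0.775]
 [ 0.     0.     0.     1.   ]]
tall_die [207.9 162.6] 0.72 [ 0.463 -0.017  0.   ]
middle_die [210.6 191.5] 0.62 [ 0.448 -0.126  0.   ]
middle_die [243.4 196.4] 0.59 [ 0.52  -0.163  0.   ]
middle_die [235.3 178.9] 0.54 [ 0.516 -0.097  0.   ]
flat_die [230.9 235.9] 0.65 [ 0.463 -0.277  0.   ]
jar [189.3 137.4] 0.93 [0.434 0.103 0.   ]
vial [240.7 284.4] 0.87 [ 0.453 -0.407  0.   ]
vial [208.3 164.2] 0.71 [ 0.462 -0.023  0.   ]
die_tray [242.6 136.4] 0.58 [0.575 0.068 0.   ]
dish [279.2 227. ] 0.92 [ 0.572 -0.28   0.   ]
bottle [332.  286.2] 0.69 [ 0.625 -0.459  0.   ]
```

```bash
python3 - <<'E'
import cv2,numpy as np
a=cv2.imread("pics/top0.png")[130:260,120:400];b=cv2.imread("pics/side0.png")[100:320,140:400]
a=cv2.resize(a,(600,279),interpolation=cv2.INTER_CUBIC);b=cv2.resize(b,(378,320),interpolation=cv2.INTER_CUBIC)
o=np.zeros((600,600,3),np.uint8);o[:279]=a;o[280:600,:378]=b
cv2.imwrite("pics/v1.png",o)
E
```

```text
(no output)
```

View pics/v1.png

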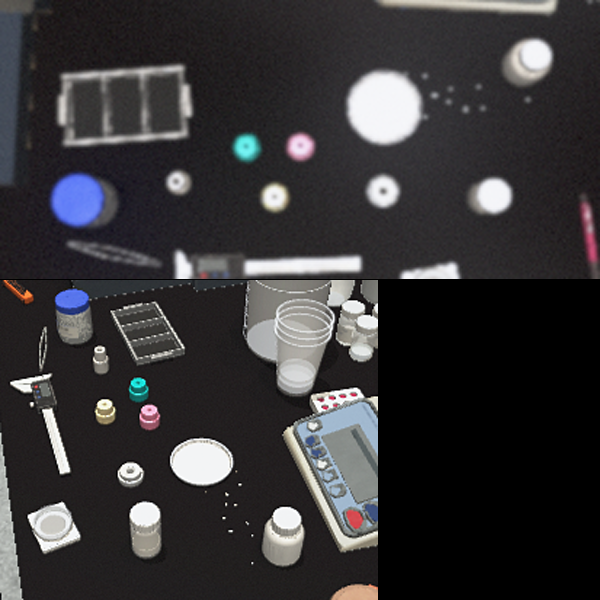

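```bash
python3 - <<'E'
import cv2,numpy as np
from h import *
np.set_printoptions(precision=3,suppress=True)
a=cv2.imread("pics/top0.png");b=cv2.imread("pics/side0.png")
cv2.imwrite("pics/v2.png",cv2.resize(np.hstack([a[:,:300],b[:260]]if 0 else [a[:,:330],b[:,:470]]),(800,384)))
c=calibration("top")
for p in [(131,130),(131,218),(120,225),(100,225)]: print(p,at(c,p,0),at(c,p,.1))
# colour blobs in top
g=cv2.cvtColor(a,cv2.COLOR_BGR2HSV)
for n,(x,y),r,h in [("tall",(203,214.6),9,.045),("mid",(248,221.5),10,.03),("flat",(298.4,219.),13,.018),("vial",(350,221),15,.07),("dish",(299.8,180),24,.005),("jar",(157,223),20,.082)]:
    m=np.zeros(a.shape[:2],np.uint8);cv2.circle(m,(int(x),int(y)),r,1,-1)
    v=g[...,2].astype(float); m=(m>0)&(v>110)
    ys,xs=np.nonzero(m);
    print(n,xs.mean(),ys.mean(),len(xs),(np.ptp(xs),np.ptp(ys)),at(c,(xs.mean(),ys.mean()),h))
E
```

```text
(131, 130) [0.712 0.205 0.   ] [0.683 0.169 0.1  ]
(131, 218) [0.457 0.191 0.   ] [0.452 0.156 0.1  ]
(120, 225) [0.437 0.221 0.   ] [0.433 0.183 0.1  ]
(100, 225) [0.437 0.278 0.   ] [0.433 0.235 0.1  ]
tall 202.79347826086956 214.55434782608697 92 (np.int64(10), np.int64(9)) [ 0.466 -0.019  0.045]
mid 247.8308823529412 221.5441176470588 136 (np.int64(12), np.int64(13)) [ 0.45  -0.139  0.03 ]
flat 298.2578947368421 218.7157894736842 190 (np.int64(15), np.int64(15)) [ 0.46  -0.277  0.018]
vial 349.0534351145038 221.00381679389312 262 (np.int64(18), np.int64(16)) [ 0.452 -0.404  0.07 ]
dish 299.0933734939759 179.56726907630522 996 (np.int64(40), np.int64(34)) [ 0.571 -0.28   0.005]
jar 155.9345238095238 222.73214285714286 504 (np.int64(24), np.int64(24)) [0.441 0.097 0.082]
```

View pics/v2.png

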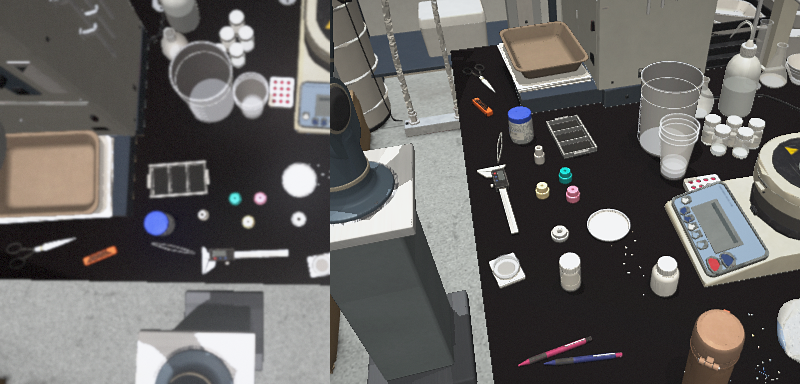

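Mistakable: for middle_die – turquoise (235,202), pink (256,200), yellow (248,221): yellow chosen; for vial – front vial (349,221), bottle (360,160), back vials (top of picture): front one chosen; jar is the only blue lid (156,223). The crop above already shows these clearly. First I retract and swing clear of the rheometer.

Units first: shifts go in shares of 0.3 m and turns go in shares of 180 degrees. So -0.035 m / 0.3 = -0.1167, -0.0035 m / 0.3 = -0.0117.

```bash
cat >> h.py <<'E'
def go(x,y,z,yaw=None):
    "tool-frame delta from the measured pose to the world target"
    s=state();p=s["eef_pos"];w=np.radians(s["orientation"][2])
    d=np.array([x,y,z])-p
    print("tool d",np.round([np.cos(w)*d[0]+np.sin(w)*d[1],np.sin(w)*d[0]-np.cos(w)*d[1],-d[2]],4),
      "turn",None if yaw is None else round((s["orientation"][2]-yaw+180)%360-180,2),"pos",np.round(p,4),"yaw",round(s["orientation"][2],2),"q7",round(s["qpos"][6],1),"t",round(s["t"],2))
E
python3 -m crank '[[[-0.0117,-0.1167,0,0,1],[-0.0117,-0.1167,0,0,1],[-0.0117,-0.1167,0,0,1],[-0.0117,-0.1167,0,0,1],[-0.0117,-0.1167,0,0,1]]]'
python3 -m crank '[[[-0.0117,-0.1167,0,0,1],[0,0,0,-0.0389,1],[0,0,0,-0.0389,1],[0,0,0,-0.0389,1],[0,0,0,-0.0389,1]]]'
python3 -m crank '[[[0,0,0,-0.0389,1],[0,0,0,-0.0389,1],[0,0,0,-0.0389,1],[0,0,0,0,1],[0,0,0,0,1]]]'
python3 -c "
from h import *
go(.39,.19,.222,90);go(.40,.18,.222)"
```

```text
t: 1.32
eef_pos: [0.2097, 0.4524, 0.2216]
orientation: [180.0, -0.0, 157.2]
ft_force: [0.6, -1.0, 0.9]
opening: 1.0
grip_force: 0.0
t: 1.73
eef_pos: [0.1998, 0.4203, 0.2221]
orientation: [179.9, 0.0, -174.5]
ft_force: [-0.3, -0.3, 0.0]
opening: 0.999
grip_force: 0.0
t: 2.15
eef_pos: [0.2, 0.4204, 0.2218]
orientation: [180.0, 0.0, -154.0]
ft_force: [0.3, -0.2, -0.8]
opening: 0.997
grip_force: 0.0
tool d [-7.000e-02 -2.904e-01 -2.000e-04] turn 115.96 pos [0.2    0.4204 0.2218] yaw -154.04 q7 44.9 t 2.15
tool d [-7.460e-02 -3.037e-01 -2.000e-04] turn None pos [0.2    0.4204 0.2218] yaw -154.04 q7 44.9 t 2.15
```

```bash

python3 -m crank '[[[-0.031,-0.1267,0,0,1],[-0.031,-0.1267,0,0,1],[-0.031,-0.1267,0,0,1],[-0.031,-0.1267,0,0,1],[-0.031,-0.1267,0,0,1]]]'
python3 -m crank '[[[-0.031,-0.1267,0,0,1],[-0.031,-0.1267,0,0,1],[-0.031,-0.1267,0,0,1],[0.019,-0.1133,0,0,1],[0.019,-0.1133,0,0,1]]]'
python3 -m crank '[[[0.019,-0.1133,0,0,1],[0,0,0,0.0389,1],[0,0,0,0.0389,1],[0,0,0,0.0389,1],[0,0,0,0.0389,1]]]'
python3 -m crank '[[[0,0,0,0.0389,1],[0,0,0,0.0389,1],[0,0,0,0.0389,1],[0,0,0,0.0389,1],[0,0,0,0.0389,1]]]'
python3 -m crank '[[[0,0,0,0.0389,1],[0,0,0,0.0389,1],[0,0,0,0.0389,1],[0,0,0,0.0389,1],[0,0,0,0.0389,1]]]'
python3 -m crank '[[[0,0,0,0.0389,1],[0,0,0,0.0389,1],[0,0,0,0.0222,1],[0,0,0,0,1],[0,0,0,0,1]]]'
python3 - <<'E'
from h import *
im=read_camera("wrist");c=calibration("wrist");cv2.imwrite("pics/w1.png",im[...,::-1])
go(.44,.0975,.056,90)
for l in ["jar","die_tray","tall_die"]:
  for f,z in ((landmark_of,0),):
    for r in f("wrist",l)[:3]: print(l,r["location"],r["score"],at(c,r["location"],z))
E
```

```text
t: 2.57
eef_pos: [0.3262, 0.2688, 0.2219]
orientation: [180.0, 0.0, -154.0]
ft_force: [1.6, 0.7, -0.4]
opening: 0.997
grip_force: 0.0
t: 2.98
eef_pos: [0.4214, 0.1126, 0.2218]
orientation: [-180.0, 0.0, -154.1]
ft_force: [0.2, 0.1, 0.6]
opening: 1.004
grip_force: 0.0
t: 3.4
eef_pos: [0.4303, 0.0809, 0.2217]
orientation: [180.0, 0.0, 177.6]
ft_force: [0.4, 0.3, 0.2]
opening: 0.997
grip_force: 0.0
t: 3.82
eef_pos: [0.4303, 0.0812, 0.2217]
orientation: [180.0, 0.0, 142.6]
ft_force: [0.7, -0.5, -0.1]
opening: 1.005
grip_force: 0.0
t: 4.23
eef_pos: [0.4303, 0.0813, 0.2217]
orientation: [180.0, -0.0, 107.6]
ft_force: [0.2, 0.1, 0.8]
opening: 0.999
grip_force: 0.0
t: 4.65
eef_pos: [0.4303, 0.0813, 0.2217]
orientation: [180.0, -0.0, 90.2]
ft_force: [-0.5, 0.3, 0.2]
opening: 0.998
grip_force: 0.0
tool d [0.0162 0.0098 0.1657] turn 0.19 pos [0.4303 0.0813 0.2217] yaw 90.19 q7 -13.9 t 4.7
jar [264.0, 155.2] 0.61 [0.43993748 0.09981085 0.        ]
jar [349.6, 178.9] 0.35 [5.67208137e-01 6.50828579e-02 5.55111512e-17]
die_tray [350.5, 178.8] 0.94 [0.56852738 0.06523973 0.        ]
tall_die [281.5, 228.1] 0.6 [ 0.46849616 -0.01411931  0.        ]
```

View pics/w1.png

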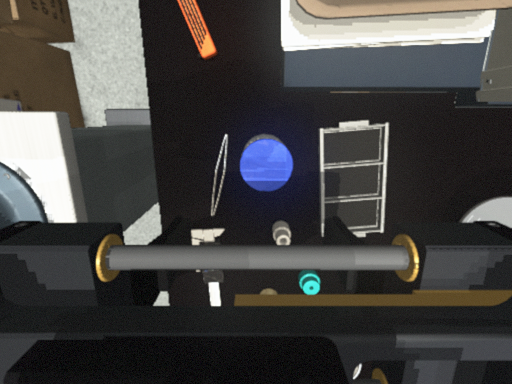

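The wrist view shows the blue lid at about (266,163) and the tray spanning (320,126)–(387,235).

```bash
python3 - <<'E'
from h import *
im=cv2.imread("pics/w1.png");c=calibration("wrist")
h=cv2.cvtColor(im,cv2.COLOR_BGR2HSV)
m=((h[...,0]>105)&(h[...,0]<130)&(h[...,1]>130)&(h[...,2]>90)).astype(np.uint8);m[:100]=0;m[230:]=0;m[:,:220]=0;m[:,310:]=0
m=cv2.morphologyEx(m,cv2.MORPH_OPEN,np.ones((3,3)))
q=cv2.findContours(m,0,2)[0];q=max(q,key=cv2.contourArea);(x,y),r=cv2.minEnclosingCircle(q)
print("lid",x,y,r,at(c,(x,y),.082), "diam",2*r/c["camera_matrix"][0][0]*(np.array(c["T"])[2,3]-.082))
# tray: bright pixels to world at z=.015
g=im.max(2).astype(int);ys,xs=np.nonzero(g[120:242,312:395]>130);xs+=312;ys+=120
P=np.array([at(c,p,.015)[:2] for p in zip(xs,ys)],np.float32)
R=cv2.minAreaRect(P);print("rect",R)
cv2.imwrite("pics/tr.png",cv2.resize(im[110:245,300:400],None,fx=4,fy=4))
# long sides: fit
for col in ((312,330),(380,395)):
  k=(xs>=col[0])&(xs<col[1])&(ys>130)&(ys<228);v=cv2.fitLine(P[k],cv2.DIST_HUBER,0,.01,.01).ravel();print("side",v,np.degrees(np.arctan2(-v[0],v[1])))
E
```

```text
lid 266.0206604003906 164.88291931152344 27.25742530822754 [0.44014978 0.10030412 0.082     ] diam 0.061999403620265514
rect ((0.5671131610870361, 0.06357468664646149), (0.09339983761310577, 0.17122255265712738), 4.807949542999268)
side [ 0.08705462 -0.99620354  0.52218205  0.07131489] -175.00581
side [ 0.08841692 -0.99608356  0.61117727  0.06317918] -174.92746
```

View pics/tr.png

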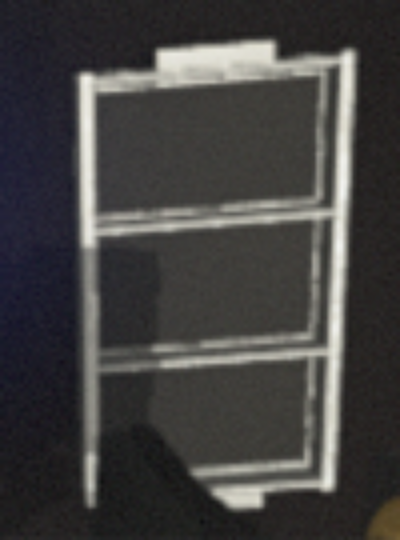

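In the tool's units: 0.04 m / 0.3 = 0.1333, 0.0185 m / 0.3 = 0.0617.

```bash
python3 -c "
from h import *
c=calibration('wrist')
C=[at(c,p,.015) for p in [(319.5,128.75),(389,122.5),(322.5,237),(383.3,232.5)]];print(C,np.mean(C,0));print(at(c,(353,181.8),.015))
c=calibration('top')"
python3 -m crank '[[[0.0617,0.0333,0,0,1],[0,0,0.1333,0,1],[0,0,0.1333,0,1],[0,0,0.1333,0,1],[0,0,0.1333,0,1]]]' 20
python3 -m crank '[[[0,0,0.0167,0,1],[0,0,0,0,0.4],[0,0,0,0,0.4],[0,0,0,0,0.4],[0,0,0,0,0.4]]]' 20
python3 -m crank '[[[0,0,0,0,0.4],[0,0,-0.0667,0,0.4],[0,0,-0.1,0,0.4],[0,0,-0.1,0,0.4],[0,0,-0.1,0,0.4]]]'
python3 -c "
from h import *
c=calibration('wrist')
go(.571,-.28,.15,0)"
```

```text
[array([0.51431296, 0.13802373, 0.015     ]), array([0.60731972, 0.14654216, 0.015     ]), array([ 0.52947835, -0.02197295,  0.015     ]), array([ 0.62064671, -0.0142563 ,  0.015     ])] [0.56793943 0.06208416 0.015     ]
[0.56708307 0.06425147 0.015     ]
t: 5.27
eef_pos: [0.4406, 0.1, 0.0604]
orientation: [179.9, -0.0, 90.2]
ft_force: [-0.2, 0.5, 0.1]
opening: 0.998
grip_force: 0.0
t: 5.68
eef_pos: [0.4421, 0.1003, 0.0589]
orientation: [179.7, -0.1, 90.2]
ft_force: [0.1, -0.1, -0.8]
opening: 0.783
grip_force: 0.0
t: 6.1
eef_pos: [0.4399, 0.0995, 0.1687]
orientation: [180.0, -0.0, 90.1]
ft_force: [0.0, 0.9, -1.6]
opening: 0.693
grip_force: 19.8
tool d [-0.3798  0.1301  0.0187] turn 90.14 pos [0.4399 0.0995 0.1687] yaw 90.14 q7 -12.9 t 6.1
```

In the tool's units: -0.038 m / 0.3 = -0.1267, 0.013 m / 0.3 = 0.0433.

```bash

python3 -m crank '[[[-0.1267,0.0433,0,0,0.4],[-0.1267,0.0433,0,0,0.4],[-0.1267,0.0433,0,0,0.4],[-0.1267,0.0433,0,0,0.4],[-0.1267,0.0433,0,0,0.4]]]'
python3 -m crank '[[[-0.1267,0.0433,0,0,0.4],[-0.1267,0.0433,0,0,0.4],[-0.1267,0.0433,0,0,0.4],[-0.1267,0.0433,0,0,0.4],[-0.1267,0.0433,0,0,0.4]]]'
python3 -m crank '[[[0,0,0.1,0,0.4],[0,0,0.1,0,0.4],[0,0,0.0667,0,0.4],[0,0,0,0,0.4],[0,0,0,0,0.4]]]'
python3 - <<'E'
from h import *
ct=calibration("top");cs=calibration("side");top=read_camera("top");side=read_camera("side")
go(.571,-.28,.0605,90)
o=np.hstack([cv2.resize(top[140:240,250:400],None,fx=2.6,fy=2.6),cv2.resize(side[150:250,220:370],None,fx=2.6,fy=2.6)])
cv2.imwrite("pics/d1.png",o[...,::-1])
print([pix(ct,(.571,-.28,z)) for z in (0,.03,.11)],[pix(cs,(.571,-.28,z)) for z in (0,.03,.11)])
E
```

```text
t: 6.52
eef_pos: [0.5061, -0.0916, 0.1679]
orientation: [179.9, -0.1, 90.2]
ft_force: [-0.1, 0.9, -1.4]
opening: 0.687
grip_force: 20.0
t: 6.93
eef_pos: [0.5716, -0.2815, 0.1676]
orientation: [179.9, -0.0, 90.2]
ft_force: [0.7, 0.2, -1.5]
opening: 0.692
grip_force: 20.0
t: 7.35
eef_pos: [0.5709, -0.2795, 0.0866]
orientation: [-179.9, -0.0, 90.2]
ft_force: [-0.2, 0.1, 0.3]
opening: 0.689
grip_force: 20.0
tool d [ 0.0004 -0.0014  0.0282] turn 0.16 pos [ 0.5724 -0.2804  0.0887] yaw 90.16 q7 39.0 t 7.45
[array([298.77974466, 179.72897158]), array([299.72479743, 177.97876574]), array([302.5260025 , 172.79102846])] [array([278.73358017, 227.10544064]), array([279.06349432, 217.6758498 ]), array([280.01101025, 190.59399385])]
```

View pics/d1.png

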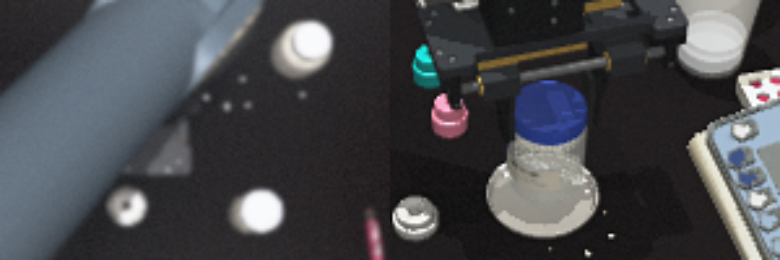

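The jar hangs centred over the dish in the side view (dish ~(542,192) in the crop). Lowering and releasing.

In the tool's units: 0.015 m / 0.3 = 0.05, 0.008 m / 0.3 = 0.0267.

```bash

python3 -m crank '[[[0,0,0.05,0,0.4],[0,0,0.0267,0,0.4],[0,0,0.01,0,0.4],[0,0,0.0033,0,0.4],[0,0,0,0,0.4]]]'
python3 -m crank '[[[0,0,0.0033,0,0.4],[0,0,0,0,0.4],[0,0,0,0,1],[0,0,0,0,1],[0,0,0,0,1]]]'
python3 -m crank '[[[0,0,0,0,1],[0,0,-0.1333,0,1],[0,0,-0.1333,0,1],[0,0,-0.1333,0,1],[0,0,0,0,1]]]'
python3 -c "
from h import *
go(.452,-.404,.18,90)"
```

```text
t: 7.87
eef_pos: [0.5715, -0.2802, 0.0603]
orientation: [180.0, 0.0, 90.2]
ft_force: [0.9, 0.0, -2.0]
opening: 0.691
grip_force: 20.0
t: 8.28
eef_pos: [0.5714, -0.2797, 0.0586]
orientation: [180.0, -0.0, 90.2]
ft_force: [0.0, 0.7, 0.1]
opening: 0.836
grip_force: 0.0
t: 8.7
eef_pos: [0.5754, -0.2828, 0.187]
orientation: [179.2, 0.3, 90.1]
ft_force: [0.7, -0.3, 0.6]
opening: 0.994
grip_force: 0.0
tool d [-0.1209 -0.1237  0.007 ] turn 0.13 pos [ 0.5754 -0.2828  0.187 ] yaw 90.13 q7 36.1 t 8.7
```

In the tool's units: -0.031 m / 0.3 = -0.1033, -0.03 m / 0.3 = -0.1.

```bash

python3 -m crank '[[[-0.1,-0.1033,0,0,1],[-0.1,-0.1033,0,0,1],[-0.1,-0.1033,0,0,1],[-0.1,-0.1033,0.0233,0,1],[0,0,0,0,1]]]'
python3 - <<'E'
from h import *
im=read_camera("wrist");c=calibration("wrist");cv2.imwrite("pics/w2.png",im[...,::-1])
go(.452,-.404,.046,90)
for l,z in [("jar",0),("dish",0),("bottle",0),("vial",0)]:
    for r in landmark_of("wrist",l)[:2]: print(l,r["location"],r["score"],at(c,r["location"],z))
E
```

```text
t: 9.12
eef_pos: [0.4431, -0.4031, 0.1718]
orientation: [-179.7, 0.2, 89.4]
ft_force: [-0.3, -1.2, 0.5]
opening: 1.005
grip_force: 0.0
tool d [-0.0041  0.005   0.1258] turn -0.42 pos [ 0.447  -0.3999  0.1718] yaw 89.58 q7 51.5 t 9.17
jar [367.8, 70.6] 0.85 [ 0.57554428 -0.27714698  0.        ]
bottle [396.6, 216.3] 0.6 [ 0.63308589 -0.45787195  0.        ]
vial [267.2, 176.7] 0.56 [ 0.45937404 -0.4023444   0.        ]
```

View pics/w2.png

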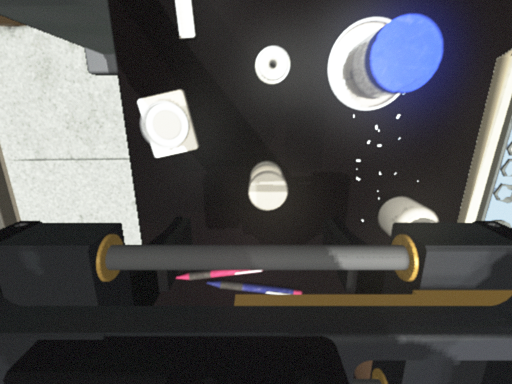

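The wrist view shows the vial cap at (267,188), the dish rim about (368,63) with the jar standing inside it, and the bottle partly hidden at (405,212). I measure again once the arm has settled.

```bash

python3 -m crank '[[[0,0,0,0,1],[0,0,0,0,1],[0,0,0,0,1]]]'
python3 - <<'E'
from h import *
c=calibration("wrist");im=read_camera("wrist")[...,::-1].copy();cv2.imwrite("pics/w3.png",im)
for l,z in [("jar",0),("dish",0),("bottle",0),("vial",0)]:
    for r in landmark_of("wrist",l)[:1]: print(l,r["location"],r["score"],at(c,r["location"],z))
h=cv2.cvtColor(im,cv2.COLOR_BGR2HSV);m=((h[...,2]>205)&(h[...,1]<60)).astype(np.uint8)
m[:,:235]=0;m[:,300:]=0;m[:150]=0;m[225:]=0
q=max(cv2.findContours(m,0,2)[0],key=cv2.contourArea);print(cv2.boundingRect(q));(x,y),r=cv2.minEnclosingCircle(q)
print("cap",x,y,r,at(c,(x,y),.073),"diam",2*r/c["camera_matrix"][0][0]*(np.array(c["T"])[2,3]-.073))
v=at(c,(x,y),.073);go(v[0],v[1],.046,90)
print("dish", pix(c,(.571,-.28,.009)))
E
```

```text
t: 9.62
eef_pos: [0.453, -0.395, 0.1718]
orientation: [180.0, -0.0, 90.3]
ft_force: [-0.4, 0.2, -0.6]
opening: 1.001
grip_force: 0.0
dish [256.6, 182.3] 0.27 [ 0.45212664 -0.40450162  0.        ]
bottle [382.7, 225.0] 0.83 [ 0.6232848  -0.46323789  0.        ]
vial [257.2, 182.6] 0.58 [ 0.45290588 -0.40489801  0.        ]
(238, 183, 38, 35)
cap 256.5 200.0 18.741764068603516 [ 0.45210999 -0.40525769  0.073     ] diam 0.0368970773767703
tool d [-0.0096 -0.0002  0.1259] turn 0.17 pos [ 0.4523 -0.3957  0.1719] yaw 90.17 q7 51.5 t 9.87
dish [361.5521772   78.46174399]
```

In the tool's units: 0.032 m / 0.3 = 0.1067, -0.009 m / 0.3 = -0.03.

```bash

python3 -m crank '[[[-0.03,0,0.1,0,1],[0,0,0.1067,0,1],[0,0,0.1067,0,1],[0,0,0.1067,0,1],[0,0,0,0,1]]]' 15
python3 -m crank '[[[0,0,0,0,0.2],[0,0,0,0,0.2],[0,0,0,0,0.2],[0,0,0,0,0.2],[0,0,0,0,0.2]]]' 15
python3 -m crank '[[[0,0,0,0,0.2],[0,0,0,0,0.2],[0,0,0,0,0.2],[0,0,0,0,0.2]]]' 15
python3 - <<'E'
from h import *
im=cv2.imread("pics/w3.png");cv2.imwrite("pics/d3.png",cv2.resize(im[15:245,300:460],None,fx=2.5,fy=2.5))
s=state();print(s["eef_pos"],s["opening"],s["grip_force"])
E
```

```text
t: 10.28
eef_pos: [0.4489, -0.4013, 0.0402]
orientation: [-179.5, -0.4, 90.2]
ft_force: [-0.1, 0.5, -0.3]
opening: 1.001
grip_force: 0.0
t: 10.7
eef_pos: [0.453, -0.4054, 0.0476]
orientation: [179.9, 0.1, 90.2]
ft_force: [-0.0, -0.5, -0.6]
opening: 0.71
grip_force: 0.0
t: 11.03
eef_pos: [0.4524, -0.4048, 0.0462]
orientation: [180.0, 0.0, 90.2]
ft_force: [-0.2, -1.2, 1.8]
opening: 0.444
grip_force: 15.0
[ 0.45243064 -0.40481752  0.04618446] 0.4439781355790977 14.984694852664688
```

View pics/d3.png

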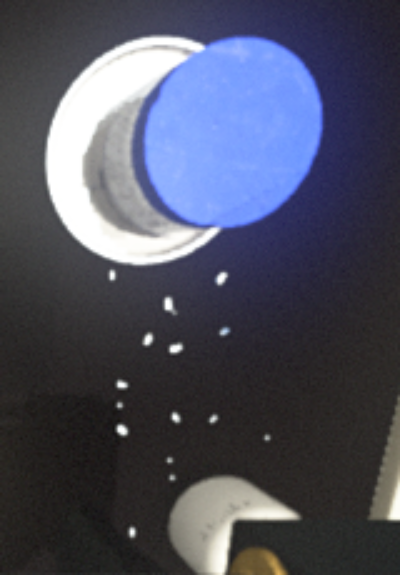

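In the tool's units: 0.037 m / 0.3 = 0.1233, -0.035 m / 0.3 = -0.1167.

```bash

python3 -m crank '[[[0,0,-0.0667,0,0.2],[0,0,-0.1167,0,0.2],[0,0,-0.1167,0,0.2],[0,0,-0.0667,0,0.2],[0.03,0.1233,0,0,0.2]]]'
python3 -m crank '[[[0.03,0.1233,0,0,0.2],[0.03,0.1233,0,0,0.2],[0.03,0.1233,0,0,0.2],[0,0,0,0,0.2],[0,0,0,0,0.2]]]'
python3 -m crank '[[[0,0,0.1167,0,0.2],[0,0,0.1,0,0.2],[0,0,0.0667,0,0.2],[0,0,0,0,0.2],[0,0,0,0,0.2]]]'
python3 -c "
from h import *
go(.600,-.369,.0475,90);im=read_camera('side');cv2.imwrite('pics/s4.png',cv2.resize(im[170:330,220:400],None,fx=2.5,fy=2.5)[...,::-1])"
```

```text
t: 11.45
eef_pos: [0.4832, -0.4025, 0.1619]
orientation: [179.9, 0.4, 89.5]
ft_force: [-0.9, -2.6, -1.3]
opening: 0.452
grip_force: 15.0
t: 11.87
eef_pos: [0.6024, -0.3659, 0.1546]
orientation: [-179.9, -0.1, 90.4]
ft_force: [-0.6, -0.5, -0.7]
opening: 0.451
grip_force: 15.0
t: 12.28
eef_pos: [0.598, -0.369, 0.0702]
orientation: [-179.8, -0.0, 90.0]
ft_force: [-0.4, -0.7, -0.8]
opening: 0.449
grip_force: 15.0
tool d [0.     0.002  0.0227] turn 0.04 pos [ 0.598  -0.369   0.0702] yaw 90.04 q7 45.4 t 12.28
```

View pics/s4.png

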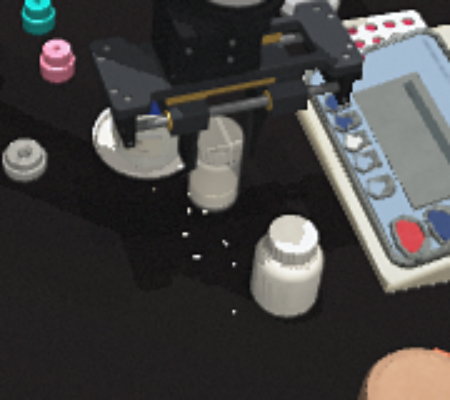

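The vial hangs between the dish and the bottle, clear of both. Lowering it.

In the tool's units: 0.015 m / 0.3 = 0.05, 0.006 m / 0.3 = 0.02.

```bash

python3 -m crank '[[[0,0.0033,0.05,0,0.2],[0,0,0.02,0,0.2],[0,0,0.0033,0,0.2],[0,0,0,0,0.2],[0,0,0,0,0.2]]]'
python3 -m crank '[[[0,0,0.0033,0,0.2],[0,0,0,0,0.2],[0,0,0,0,0.8],[0,0,0,0,0.8],[0,0,0,0,0.8]]]'
python3 -m crank '[[[0,0,-0.0667,0,0.8],[0,0,-0.1,0,0.8],[0,0,-0.1,0,0.8],[0,0,-0.1,0,0.8],[0,0,0,0,0.8]]]'
python3 - <<'E'
from h import *
ct=calibration("top");cs=calibration("side")
T=read_camera("top");S=read_camera("side")
for l in "jar vial dish bottle flat_die middle_die tall_die".split():
    a=landmark_of("top",l)[:3];b=landmark_of("side",l)[:3]
    print(l,[np.round(at(ct,r["location"],0)[:2],3) for r in a],[np.round(at(cs,r["location"],0)[:2],3) for r in b])
go(.460,-.2775,.15,90)
E
```

```text
t: 12.75
eef_pos: [0.6012, -0.3685, 0.0492]
orientation: [180.0, 0.0, 90.2]
ft_force: [-0.5, -0.3, 0.2]
opening: 0.448
grip_force: 15.0
t: 13.17
eef_pos: [0.6012, -0.3685, 0.0482]
orientation: [180.0, 0.0, 90.2]
ft_force: [0.5, 0.3, 0.2]
opening: 0.597
grip_force: 0.0
t: 13.58
eef_pos: [0.6041, -0.3712, 0.1654]
orientation: [179.4, 0.4, 90.1]
ft_force: [1.6, -0.6, 0.6]
opening: 0.794
grip_force: 0.0
jar [array([ 0.467, -0.015])] [array([ 0.575, -0.279])]
vial [] [array([ 0.599, -0.368])]
dish [] [array([ 0.577, -0.282]), array([ 0.452, -0.121])]
bottle [] [array([ 0.627, -0.455])]
flat_die [] [array([ 0.461, -0.29 ])]
middle_die [array([ 0.516, -0.1  ])] [array([ 0.45 , -0.121]), array([ 0.519, -0.17 ]), array([ 0.517, -0.096])]
tall_die [array([ 0.476, -0.016])] [array([ 0.464, -0.018])]
tool d [ 0.0913 -0.1408  0.0079] turn 0.15 pos [ 0.6011 -0.3684  0.1579] yaw 90.15 q7 43.2 t 14.38
```

In the tool's units: -0.0352 m / 0.3 = -0.1173, 0.0228 m / 0.3 = 0.076, -1 degrees / 180 = -0.0056.

```bash

python3 -m crank '[[[0.076,-0.1173,0,-0.0056,0.8],[0.076,-0.1173,0,-0.0056,0.8],[0.076,-0.1173,0,-0.0056,0.8],[0.076,-0.1173,0,-0.0056,0.8],[0,0,0,-0.0056,0.8]]]'
python3 -m crank '[[[0,0,0,0,0.8],[0,0,0,0,0.8],[0,0,0,0,0.8],[0,0,0,0,0.8]]]'
python3 - <<'E'
from h import *
c=calibration("wrist");im=read_camera("wrist");cv2.imwrite("pics/w5.png",im[...,::-1])
for l in "flat_die middle_die tall_die die_tray".split():
    for r in landmark_of("wrist",l)[:3]: print(l,np.round(r["location"]),r["score"],at(c,r["location"],0)[:2])
go(.460,-.2775,.027,95)
E
```

```text
t: 14.8
eef_pos: [0.4486, -0.2768, 0.1555]
orientation: [-179.5, -0.6, 95.1]
ft_force: [-0.8, 1.0, -1.4]
opening: 0.802
grip_force: 0.0
t: 15.13
eef_pos: [0.4602, -0.2828, 0.1583]
orientation: [179.9, 0.1, 95.2]
ft_force: [0.3, -0.5, -0.2]
opening: 0.802
grip_force: 0.0
flat_die [258. 169.] 0.86 [ 0.45960324 -0.27185132]
middle_die [257.  45.] 0.75 [ 0.44709831 -0.13601746]
middle_die [312.  84.] 0.62 [ 0.51151395 -0.16954616]
middle_die [323.  13.] 0.61 [ 0.51294405 -0.0993372 ]
tool d [0.0046 0.0014 0.1308] turn 0.14 pos [ 0.459  -0.2822  0.1578] yaw 95.14 q7 44.9 t 15.38
```

View pics/w5.png

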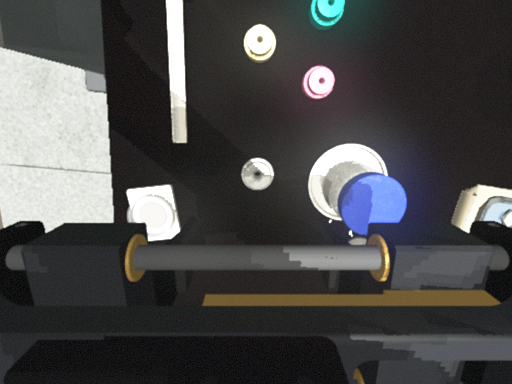

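The flat grey die is at (257,173), with yellow (260,41), pink (318,82) and turquoise (327,10) well apart from it.

In the tool's units: 0.03 m / 0.3 = 0.1, 0.01 m / 0.3 = 0.0333.

```bash

python3 -m crank '[[[0.02,0.0017,0.1,0,0.8],[0,0,0.1,0,0.8],[0,0,0.1,0,0.8],[0,0,0.05,0,0.8],[0,0,0.0333,0,0.8]]]' 25
python3 -m crank '[[[0,0,0.0267,0,0.8],[0,0,0.0133,0,0.8],[0,0,0.0067,0,0.8],[0,0,0,0,0.1],[0,0,0,0,0.1]]]' 25
python3 -m crank '[[[0,0,0,0,0.1],[0,0,0,0,0.1],[0,0,0,0,0.1],[0,0,0,0,0.1],[0,0,0,0,0.1]]]' 25
python3 -m crank '[[[0,0,0,0,0.1],[0,0,0,0,0.1]]]'
python3 -c "
from h import *
go(.563,.1145,.1,95)"
```

```text
t: 15.8
eef_pos: [0.4576, -0.2752, 0.0407]
orientation: [-179.8, -0.1, 95.2]
ft_force: [-0.1, -0.0, 0.1]
opening: 0.803
grip_force: 0.0
t: 16.22
eef_pos: [0.4592, -0.2762, 0.0297]
orientation: [179.9, 0.0, 95.1]
ft_force: [-0.1, 0.1, 0.6]
opening: 0.719
grip_force: 0.0
t: 16.63
eef_pos: [0.4587, -0.2758, 0.0291]
orientation: [180.0, -0.0, 95.2]
ft_force: [-0.5, 0.1, 0.3]
opening: 0.353
grip_force: 0.0
t: 16.8
eef_pos: [0.4586, -0.2758, 0.0289]
orientation: [180.0, -0.0, 95.2]
ft_force: [-0.3, -0.4, 0.1]
opening: 0.199
grip_force: 0.0
tool d [ 0.3794  0.139  -0.0711] turn 0.15 pos [ 0.4586 -0.2758  0.0289] yaw 95.15 q7 51.4 t 16.8
```

```bash

python3 - <<'E'
from h import *
a=read_camera("wrist");b=read_camera("side")
print(state()["opening"],state()["grip_force"])
o=np.hstack([cv2.resize(a[130:310,160:360],(444,400)),cv2.resize(b[180:280,190:279],(356,400))])
cv2.imwrite("pics/m1.png",o[...,::-1])
E
```

```text
0.1409918597429571 0.0
```

View pics/m1.png

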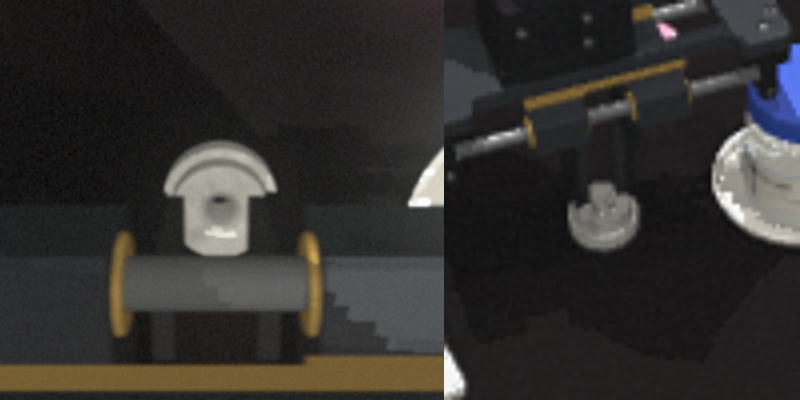

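The fingers appear to be sitting over the die's rim, on either side of its narrow hub, with no grip yet. I let them finish closing.

```bash

python3 -m crank '[[[0,0,0,0,0.05],[0,0,0,0,0.05],[0,0,0,0,0.05],[0,0,0,0,0.05]]]' 25
python3 - <<'E'
from h import *
c=calibration("wrist");a=read_camera("wrist")
cv2.imwrite("pics/m2.png",cv2.resize(a[100:310,130:390],None,fx=2.5,fy=2.5)[...,::-1])
print(state()["effort"])
E
```

```text
t: 17.23
eef_pos: [0.4586, -0.2758, 0.0289]
orientation: [-180.0, -0.0, 95.2]
ft_force: [-0.4, -0.7, -0.4]
opening: 0.055
grip_force: 0.0
[ 3.29459026e-04 -4.18645334e+01  5.41088730e+00 -1.44164085e+01
 -4.06311447e-03  8.38160352e-02 -1.80069770e-05]
```

View pics/m2.png

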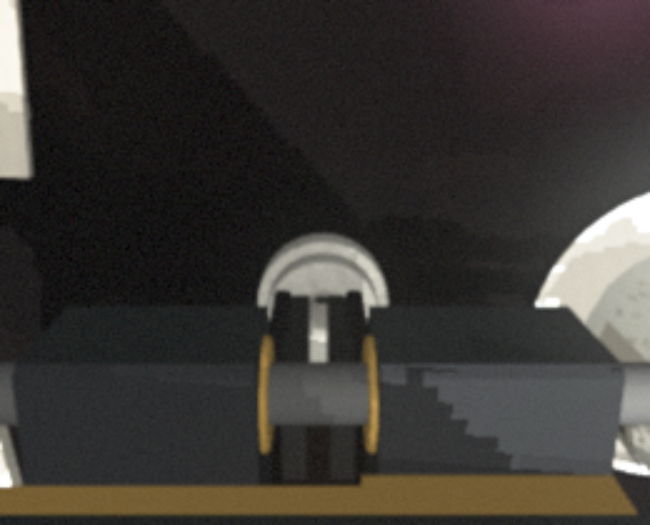

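The fingers have closed above the die (opening 5 mm, no force), so the tips sit higher than the nominal 25 mm ahead of the TCP implies. I open and feel downwards gently.

Units first: shifts go in shares of 0.3 m and turns go in shares of 180 degrees. So 0.002 m / 0.3 = 0.0067.

```bash

python3 -m crank '[[[0,0,0,0,0.7],[0,0,0,0,0.7],[0,0,0,0,0.7],[0,0,0,0,0.7],[0,0,0,0,0.7]]]' 25
python3 -m crank '[[[0,0,0,0,0.7],[0,0,0,0,0.7],[0,0,0,0,0.7],[0,0,0,0,0.7],[0,0,0,0,0.7]]]' 25
python3 -m crank '[[[0,0,0.0067,0,0.7],[0,0,0,0,0.7]]]' | egrep 'eef|ft_'
python3 -m crank '[[[0,0,0.0067,0,0.7],[0,0,0,0,0.7]]]' | egrep 'eef|ft_'
python3 - <<'E'
from h import *
c=calibration("wrist");a=read_camera("wrist");b=read_camera("side")
o=np.hstack([cv2.resize(a[110:310,130:390],(520,400)),cv2.resize(b[190:270,200:256],(280,400))])
cv2.imwrite("pics/m3.png",o[...,::-1])
s=state();print(s["opening"],s["eef_pos"],pix(c,(.4595,-.276,.009)))
w=np.radians(s["orientation"][2]);p=s["eef_pos"]
for g in (.7*.087/2,-.7*.087/2):
  for dx in (.0095,-.0095): print("tip corner pix",pix(c,p+np.array([np.sin(w)*g+np.cos(w)*dx,-np.cos(w)*g+np.sin(w)*dx,-.025])))
E
```

```text
t: 17.7
eef_pos: [0.4586, -0.2758, 0.0289]
orientation: [180.0, -0.0, 95.2]
ft_force: [0.2, -0.2, -0.2]
opening: 0.346
grip_force: 0.0
t: 18.12
eef_pos: [0.4586, -0.2758, 0.0289]
orientation: [180.0, -0.0, 95.1]
ft_force: [0.5, 0.3, 0.2]
opening: 0.672
grip_force: 0.0
eef_pos: [0.4584, -0.2757, 0.0266]
ft_force: [0.1, -0.1, 0.2]
eef_pos: [0.4584, -0.2757, 0.0246]
ft_force: [-0.5, 0.1, -0.0]
0.6976367014030607 [ 0.45853746 -0.2757737   0.02478687] [259.09272926 222.11620302]
tip corner pix [298.62138895 205.14199968]
tip corner pix [297.5685543  228.70399074]
tip corner pix [216.93954052 205.09509928]
tip corner pix [217.92745926 228.65507635]
```

View pics/m3.png

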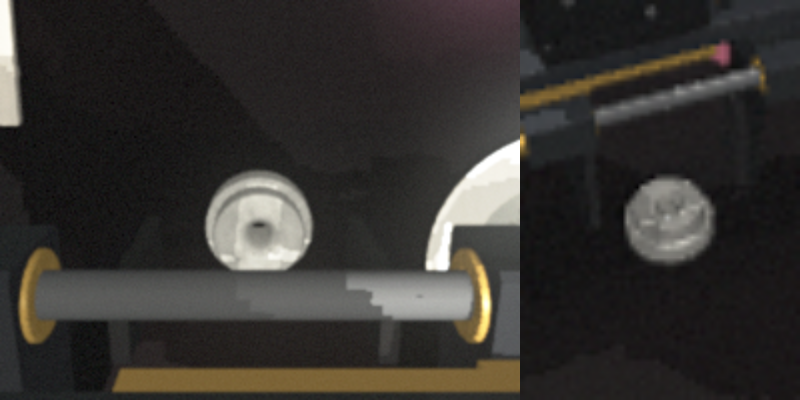

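In the tool's units: 0.003 m / 0.3 = 0.01.

```bash

python3 - <<'E'
from h import *
c=calibration("wrist");s=state();w=np.radians(s["orientation"][2]);p=s["eef_pos"];g=.0305
for a in (.025,.02,.015,.01,.005): print(a,pix(c,p+np.array([np.sin(w)*g+np.cos(w)*.0095,-np.cos(w)*g+np.sin(w)*.0095,-a])))
E
for i in 1; do
python3 -m crank '[[[0,0,0.01,0,0.7],[0,0,0,0,0.7]]]' | egrep 'eef|ft_'
python3 -m crank '[[[0,0,0.0067,0,0.7],[0,0,0,0,0.7]]]' | egrep 'eef|ft_'
python3 -m crank '[[[0,0,0.0067,0,0.7],[0,0,0,0,0.7]]]' | egrep 'eef|ft_'
done
```

```text
0.025 [298.52326453 204.9041191 ]
0.02 [299.55273296 207.11422241]
0.015 [300.63452703 209.43666048]
0.01 [301.77274018 211.88022124]
0.005 [302.97190424 214.4546338 ]
eef_pos: [0.4584, -0.2757, 0.0215]
ft_force: [-0.0, 0.4, -0.4]
eef_pos: [0.4584, -0.2757, 0.0196]
ft_force: [0.5, -1.4, -0.9]
eef_pos: [0.4585, -0.2757, 0.0176]
ft_force: [1.4, 0.3, -0.1]
```

In the tool's units: 0.002 m / 0.3 = 0.0067.

```bash

python3 -m crank '[[[0,0,0.0067,0,0.7],[0,0,0,0,0.7]]]' | egrep 'eef|ft_'
python3 -m crank '[[[0,0,0.0067,0,0.7],[0,0,0,0,0.7]]]' | egrep 'eef|ft_'
python3 -m crank '[[[0,0,0.005,0,0.7],[0,0,0,0,0.7]]]' | egrep 'eef|ft_'
```

```text
eef_pos: [0.4585, -0.2757, 0.0156]
ft_force: [-0.3, -0.1, -0.7]
eef_pos: [0.4585, -0.2757, 0.0136]
ft_force: [0.0, 0.8, -0.2]
eef_pos: [0.4589, -0.276, 0.0128]
ft_force: [0.1, 1.7, 2.5]
```

Light contact at TCP z = 0.0128, so the tips stand only about 13 mm ahead of the TCP. I back off a little and grip.

In the tool's units: -0.002 m / 0.3 = -0.0067.

```bash

python3 -m crank '[[[0,0,-0.0067,0,0.7],[0,0,0,0,0.1],[0,0,0,0,0.1],[0,0,0,0,0.1],[0,0,0,0,0.1]]]' 25 | egrep 'eef|ft_|op|grip'
python3 -m crank '[[[0,0,0,0,0.1],[0,0,0,0,0.1],[0,0,0,0,0.1],[0,0,0,0,0.1],[0,0,0,0,0.1]]]' 25| egrep 'eef|ft_|op|grip'
```

```text
eef_pos: [0.4585, -0.2758, 0.0143]
ft_force: [-0.3, 0.7, 0.4]
opening: 0.483
grip_force: 0.0
eef_pos: [0.4586, -0.2758, 0.0143]
ft_force: [0.1, -0.1, -1.2]
opening: 0.416
grip_force: 25.0
```

In the tool's units: -0.03 m / 0.3 = -0.1, -0.02 m / 0.3 = -0.0667.

```bash

python3 -m crank '[[[0,0,-0.0667,0,0.1],[0,0,-0.1,0,0.1],[0,0,-0.1,0,0.1],[0,0,-0.0667,0,0.1],[0,0,0,0,0.1]]]' | egrep 'eef|ft_|op|grip'
python3 - <<'E'
from h import *
np.set_printoptions(precision=3,suppress=True)
c=calibration("wrist");s=state();T=np.array(c["T"]);print("cam-tcp",T[:3,3]-s["eef_pos"])
a=np.radians(90.19-s["orientation"][2]);R=np.array([[np.cos(a),-np.sin(a),0],[np.sin(a),np.cos(a),0],[0,0,1]])
T2=T.copy();T2[:3,:3]=R@T[:3,:3];T2[:3,3]=R@(T[:3,3]-s["eef_pos"])+[.4303,.0813,.2217];c2=dict(c,T=T2)
print("chk lid",at(c2,(266,164.9),.082))
for p in [(285,87),(455,93),(290,47),(490,37)]:
  for z in (0,.05,.1): print(p,z,at(c2,p,z)[:2])
go(.564,.116,.114,95)
E
```

```text
eef_pos: [0.4608, -0.2775, 0.1183]
ft_force: [0.2, -1.7, -1.8]
opening: 0.415
grip_force: 25.0
cam-tcp [-0.008  0.074  0.164]
chk lid [0.441 0.1   0.082]
(285, 87) 0 [0.469 0.192]
(285, 87) 0.05 [0.464 0.187]
(285, 87) 0.1 [0.458 0.182]
(455, 93) 0 [0.702 0.185]
(455, 93) 0.05 [0.666 0.181]
(455, 93) 0.1 [0.631 0.177]
(290, 47) 0 [0.474 0.241]
(290, 47) 0.05 [0.468 0.23 ]
(290, 47) 0.1 [0.462 0.218]
(490, 37) 0 [0.733 0.254]
(490, 37) 0.05 [0.694 0.241]
(490, 37) 0.1 [0.654 0.228]
tool d [0.383 0.138 0.004] turn 0.13 pos [ 0.461 -0.278  0.118] yaw 95.13 q7 46.6 t 20.8
```

In the tool's units: 0.0379 m / 0.3 = 0.1263, 0.0138 m / 0.3 = 0.046.

```bash

python3 -m crank '[[[0.1263,0.046,0,0,0.1],[0.1263,0.046,0,0,0.1],[0.1263,0.046,0,0,0.1],[0.1263,0.046,0,0,0.1],[0.1263,0.046,0,0,0.1]]]' | egrep 'eef|ft_|op|grip'
python3 -m crank '[[[0.1263,0.046,0,0,0.1],[0.1263,0.046,0,0,0.1],[0.1263,0.046,0,0,0.1],[0.1263,0.046,0,0,0.1],[0.1263,0.046,0,0,0.1]]]' | egrep 'eef|ft_|op|grip'
python3 -m crank '[[[0,0,0.0667,0,0.1],[0,0,0.0667,0,0.1],[0,0,0.0333,0,0.1],[0,0,0,0,0.1],[0,0,0,0,0.1]]]' | egrep 'eef|ft_|op|grip'
python3 - <<'E'
from h import *
c=calibration("wrist");a=read_camera("wrist");b=read_camera("side");cs=calibration("side")
o=np.hstack([cv2.resize(a[130:380,180:430],(400,400)),cv2.resize(b[80:180,180:280],(400,400))])
cv2.imwrite("pics/t1.png",o[...,::-1]);go(.564,.112,.0185,95)
print((pix(cs,(.564,.112,.07))-[180,80])*4, [(pix(cs,(.5685+x,.0655+y,.015))-[180,80])*4 for x,y in ((.046-.007,.0795+.004),(-.046-.007,.0795-.004),(-.046+.007,-.0795-.004),(.046+.007,-.0795+.004))])
E
```

```text
eef_pos: [0.5095, -0.0789, 0.1134]
ft_force: [1.4, 0.7, -1.2]
opening: 0.412
grip_force: 25.0
eef_pos: [0.5612, 0.1159, 0.1132]
ft_force: [0.8, 0.0, -1.4]
opening: 0.418
grip_force: 25.0
eef_pos: [0.5613, 0.113, 0.0637]
ft_force: [0.1, 0.0, -0.7]
opening: 0.414
grip_force: 25.0
tool d [-0.0014  0.0012  0.0467] turn 0.07 pos [0.5627 0.1133 0.0652] yaw 95.07 q7 4.7 t 22.15
[215.60186618 106.12418665] [array([266.53917766, 135.3608595 ]), array([141.67692208, 161.99531354]), array([212.93349211, 295.2540399 ]), array([347.58652897, 263.90538132])]
```

View pics/t1.png

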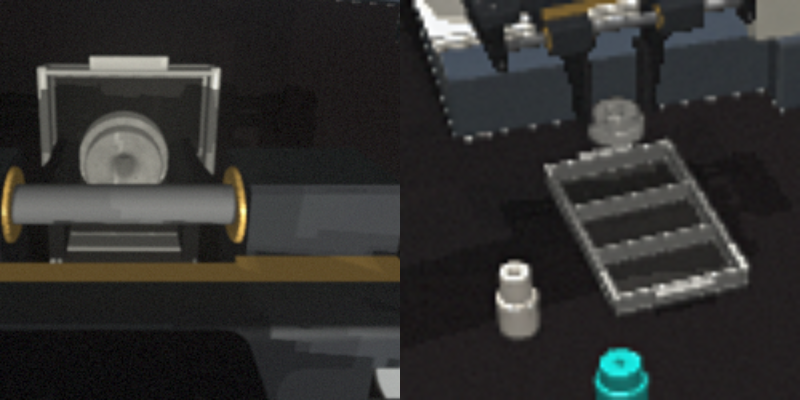

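The die hangs over the left cell; the tray's corners in the side view agree with my estimate to a few mm. Lowering and releasing.

In the tool's units: 0.02 m / 0.3 = 0.0667, 0.003 m / 0.3 = 0.01.

```bash

python3 -m crank '[[[0,0.0033,0.0667,0,0.1],[0,0,0.05,0,0.1],[0,0,0.0233,0,0.1],[0,0,0.01,0,0.1],[0,0,0,0,0.1]]]' | egrep 'eef|ft_|op|grip'
python3 -m crank '[[[0,0,0.0033,0,0.1],[0,0,0,0,0.1],[0,0,0,0,0.48],[0,0,0,0,0.48],[0,0,0,0,0.48]]]' | egrep 'eef|ft_|op|grip'
python3 -m crank '[[[0,0,-0.0667,0,0.48],[0,0,-0.1,0,0.48],[0,0,-0.1,0,0.48],[0,0,0,0,0.7],[0,0,0,0,0.7]]]' | egrep 'eef|ft_|op|grip'
python3 -c "
from h import *
go(.448,-.137,.1,95)"
```

```text
eef_pos: [0.5632, 0.1139, 0.0196]
ft_force: [0.8, -0.9, -1.0]
opening: 0.414
grip_force: 25.0
eef_pos: [0.5635, 0.1143, 0.019]
ft_force: [0.3, 0.5, 0.2]
opening: 0.471
grip_force: 0.0
eef_pos: [0.5645, 0.1145, 0.1005]
ft_force: [0.0, -0.5, -0.6]
opening: 0.56
grip_force: 0.0
tool d [-0.24   -0.1387  0.0005] turn 0.15 pos [0.5645 0.1145 0.1005] yaw 95.15 q7 3.4 t 23.4
```

```bash

python3 -m crank '[[[-0.1143,-0.066,-0.0333,0,0.7],[-0.1143,-0.066,-0.0333,0,0.7],[-0.1143,-0.066,-0.0333,0,0.7],[-0.1143,-0.066,-0.0333,0,0.7],[-0.1143,-0.066,0,0,0.7]]]' | egrep 'eef'
python3 -m crank '[[[-0.1143,-0.066,0,0,0.7],[-0.1143,-0.066,0,0,0.7],[0,0,0,0,0.7],[0,0,0,0,0.7],[0,0,0,0,0.7]]]' | egrep 'eef'
python3 - <<'E'
from h import *
c=calibration("wrist");im=read_camera("wrist");go(.448,-.137,.0145,95)
for l in "middle_die tall_die flat_die die_tray".split():
    for r in landmark_of("wrist",l)[:3]: print(l,np.round(r["location"]),r["score"],at(c,r["location"],0)[:2])
h=cv2.cvtColor(im,cv2.COLOR_RGB2HSV);p=pix(c,(.448,-.137,.02)).astype(int);print(p)
m=((h[...,2]>90)).astype(np.uint8);M=np.zeros_like(m);cv2.circle(M,p,26,1,-1);m&=M
n,_,st,ce=cv2.connectedComponentsWithStats(m);i=1+np.argmax(st[1:,4]);print(st[i],ce[i],[at(c,ce[i],z)[:2] for z in (0.01,.02)], h[int(ce[i][1])-8:int(ce[i][1])+8,int(ce[i][0])-8:int(ce[i][0])+8].reshape(-1,3).mean(0))
E
```

```text
eef_pos: [0.4792, -0.067, 0.1391]
eef_pos: [0.4464, -0.1368, 0.1379]
tool d [-0.0009  0.0011  0.1234] turn 0.26 pos [ 0.4468 -0.1362  0.1379] yaw 95.26 q7 28.2 t 24.28
middle_die [321. 153.] 0.74 [ 0.51484944 -0.09759179]
middle_die [311. 214.] 0.73 [ 0.51388033 -0.17084424]
middle_die [261. 182.] 0.62 [ 0.45061849 -0.13705836]
tall_die [286.  65.] 0.8 [ 0.46507787 -0.01031885]
[258 186]
[245 169  31  32 775] [260.24516129 184.6       ] [array([ 0.44957068, -0.1377183 ]), array([ 0.44922122, -0.13517935])] [ 18.79296875  44.75       234.23828125]
```

In the tool's units: 0.03 m / 0.3 = 0.1, 0.007 m / 0.3 = 0.0233.

```bash

python3 -m crank '[[[-0.0033,0.0083,0.1,0,0.6],[0,0,0.1,0,0.6],[0,0,0.1,0,0.6],[0,0,0.06,0,0.6],[0,0,0.0233,0,0.6]]]' 25 | egrep 'eef|ft_|op|grip'
python3 -m crank '[[[0,0,0.01,0,0.6],[0,0,0,0,0.1],[0,0,0,0,0.1],[0,0,0,0,0.1],[0,0,0,0,0.1]]]' | egrep 'eef|ft_|op|grip'
python3 -m crank '[[[0,0,0,0,0.1],[0,0,0,0,0.1],[0,0,0,0,0.1],[0,0,0,0,0.1],[0,0,0,0,0.1]]]' | egrep 'eef|ft_|op|grip'
python3 -c "
from h import *
go(.573,.0125,.1,95)"
```

```text
eef_pos: [0.4475, -0.137, 0.0208]
ft_force: [-0.0, 1.2, -0.2]
opening: 0.601
grip_force: 0.0
eef_pos: [0.45, -0.1383, 0.0215]
ft_force: [0.5, -0.8, -0.5]
opening: 0.384
grip_force: 0.0
eef_pos: [0.45, -0.1383, 0.0214]
ft_force: [-0.3, 0.7, 7.6]
opening: 0.349
grip_force: 25.0
tool d [ 0.1391  0.1361 -0.0786] turn 0.15 pos [ 0.45   -0.1383  0.0214] yaw 95.15 q7 38.0 t 25.73
```

In the tool's units: -0.035 m / 0.3 = -0.1167, 0.0348 m / 0.3 = 0.116.

```bash

python3 -m crank '[[[0,0,-0.0667,0,0.1],[0,0,-0.1167,0,0.1],[0,0,-0.1167,0,0.1],[0.116,0.1133,0,0,0.1],[0.116,0.1133,0,0,0.1]]]' | egrep 'eef|ft_|op|grip'
python3 -m crank '[[[0.116,0.1133,0,0,0.1],[0.116,0.1133,0,0,0.1],[0,0,0,0,0.1],[0,0,0.0667,0,0.1],[0,0,0.0667,0,0.1]]]' | egrep 'eef|ft_|op|grip'
python3 -m crank '[[[0,0,0,0,0.1],[0,0,0,0,0.1],[0,0,0,0,0.1]]]' | egrep 'eef|ft_|op|grip'
python3 - <<'E'
from h import *
a=read_camera("wrist");b=read_camera("side")
o=np.hstack([cv2.resize(a[80:330,180:430],(400,400)),cv2.resize(b[80:180,180:280],(400,400))])
cv2.imwrite("pics/t2.png",o[...,::-1]);go(.5734,.0127,.0255,95)
E
```

```text
eef_pos: [0.5029, -0.075, 0.1132]
ft_force: [1.6, -0.2, -2.1]
opening: 0.36
grip_force: 25.0
eef_pos: [0.5554, -0.0081, 0.0705]
ft_force: [-0.2, -0.9, -2.5]
opening: 0.357
grip_force: 25.0
eef_pos: [0.5547, -0.0095, 0.0711]
ft_force: [-0.1, 0.3, -1.3]
opening: 0.354
grip_force: 25.0
tool d [0.0204 0.0201 0.0461] turn 0.12 pos [ 0.5552 -0.0094  0.0716] yaw 95.12 q7 18.6 t 26.92
```

View pics/t2.png

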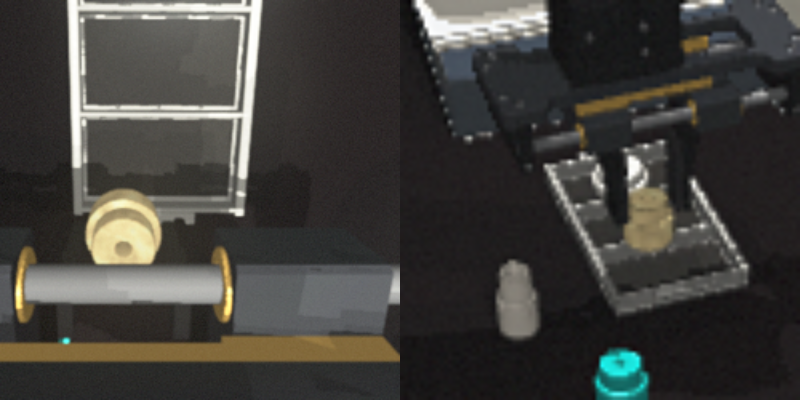

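The yellow die is held, about 28 mm short of the right cell (a row was speed-limited); the flat die sits in the left cell. I make up the shortfall and lower.

In the tool's units: 0.0204 m / 0.3 = 0.068, 0.0201 m / 0.3 = 0.067.

```bash

python3 -m crank '[[[0.068,0.067,0,0,0.1],[0,0,0,0,0.1],[0,0,0,0,0.1]]]' | egrep 'eef|ft_|op|grip'
python3 -m crank '[[[0,0,0.0667,0,0.1],[0,0,0.05,0,0.1],[0,0,0.0233,0,0.1],[0,0,0.01,0,0.1],[0,0,0,0,0.1]]]' | egrep 'eef|ft_|op|grip'
python3 -m crank '[[[0,0,0.0033,0,0.1],[0,0,0,0,0.1]]]' | egrep 'eef|ft_|op|grip'
```

```text
eef_pos: [0.574, 0.0147, 0.0714]
ft_force: [-0.3, -0.6, -1.0]
opening: 0.357
grip_force: 25.0
eef_pos: [0.5723, 0.0126, 0.0253]
ft_force: [-0.4, 0.0, -1.6]
opening: 0.351
grip_force: 25.0
eef_pos: [0.5732, 0.0129, 0.0252]
ft_force: [-0.7, 0.7, -1.8]
opening: 0.351
grip_force: 25.0
```

In the tool's units: -0.035 m / 0.3 = -0.1167, -0.02 m / 0.3 = -0.0667.

```bash

python3 -m crank '[[[0,0,0,0,0.45],[0,0,0,0,0.45],[0,0,-0.0667,0,0.45],[0,0,-0.1167,0,0.45],[0,0,-0.1167,0,0.6]]]' | egrep 'eef|ft_|op|grip'
python3 -m crank '[[[-0.0157,-0.091,-0.0667,0,0.6],[-0.0157,-0.091,-0.0667,0,0.6],[-0.0157,-0.091,0,0,0.6],[-0.0157,-0.091,0,0,0.6],[0,0,0,0,0.6]]]' | egrep 'eef'
python3 -m crank '[[[0,0,0,0,0.6],[0,0,0,0,0.6],[0,0,0,0,0.6]]]' | egrep 'eef'
python3 - <<'E'
from h import *
c=calibration("wrist");im=read_camera("wrist");go(.466,-.015,.03,95)
for l in "tall_die flat_die middle_die die_tray".split():
    for r in landmark_of("wrist",l)[:3]: print(l,np.round(r["location"]),r["score"],at(c,r["location"],0)[:2])
cv2.imwrite("pics/w7.png",im[...,::-1])
E
```

```text
eef_pos: [0.5719, 0.0129, 0.1151]
ft_force: [1.0, 0.3, 0.3]
opening: 0.474
grip_force: 0.0
eef_pos: [0.4603, -0.017, 0.1546]
eef_pos: [0.4669, -0.0151, 0.1548]
tool d [ 0.0002 -0.0007  0.1246] turn 0.19 pos [ 0.4667 -0.0151  0.1546] yaw 95.19 q7 11.6 t 28.88
tall_die [258. 175.] 0.93 [ 0.46703106 -0.01099141]
flat_die [356.  69.] 0.98 [0.56354427 0.11748493]
middle_die [287. 240.] 0.62 [ 0.51390069 -0.0948304 ]
middle_die [348. 166.] 0.6 [0.57454004 0.00932931]
middle_die [281. 290.] 0.5 [ 0.51417379 -0.17005325]
die_tray [349. 121.] 0.87 [0.56664917 0.06235939]
die_tray [346. 166.] 0.67 [0.57262085 0.00977005]
```

View pics/w7.png

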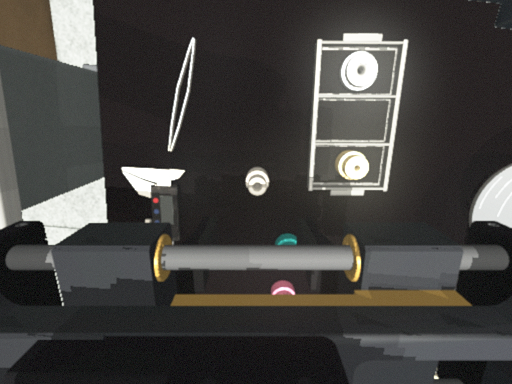

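The wrist view shows the flat die in the left cell (360,71), the yellow one in the right cell (352,165), and the tall die at (257,180) under the gripper.

```bash

python3 -m crank '[[[0.0033,0,0.1167,0,0.6],[0,0,0.1167,0,0.6],[0,0,0.1,0,0.6],[0,0,0.0667,0,0.6],[0,0,0.02,0,0.6]]]' 25 | egrep 'eef|ft_|op|grip'
python3 -m crank '[[[0,0,0.01,0,0.6],[0,0,0,0,0.05],[0,0,0,0,0.05],[0,0,0,0,0.05],[0,0,0,0,0.05]]]' | egrep 'eef|ft_|op|grip'
python3 -m crank '[[[0,0,0,0,0.05],[0,0,0,0,0.05],[0,0,0,0,0.05],[0,0,0,0,0.05],[0,0,0,0,0.05]]]' | egrep 'eef|ft_|op|grip'
python3 -c "
from h import *
go(.5685,.064,.03,95)"
```

```text
eef_pos: [0.4633, -0.0145, 0.0255]
ft_force: [0.2, -0.0, -0.3]
opening: 0.601
grip_force: 0.0
eef_pos: [0.4664, -0.0143, 0.0265]
ft_force: [-0.3, 1.1, 0.4]
opening: 0.38
grip_force: 0.0
eef_pos: [0.4663, -0.0143, 0.0262]
ft_force: [-0.9, 0.6, 6.8]
opening: 0.286
grip_force: 25.0
tool d [ 0.0688  0.1088 -0.0038] turn 0.16 pos [ 0.4663 -0.0143  0.0262] yaw 95.16 q7 22.1 t 30.33
```

In the tool's units: -0.035 m / 0.3 = -0.1167, 0.0272 m / 0.3 = 0.0907.

```bash

python3 -m crank '[[[0,0,-0.0667,0,0.05],[0,0,-0.1167,0,0.05],[0,0,-0.0833,0,0.05],[0,0,0,0,0.05],[0.0573,0.0907,0,0,0.05]]]' | egrep 'eef'
python3 -m crank '[[[0.0573,0.0907,0,0,0.05],[0.0573,0.0907,0,0,0.05],[0.0573,0.0907,0,0,0.05],[0,0,0,0,0.05],[0,0,0,0,0.05]]]' | egrep 'eef|op|grip'
python3 -m crank '[[[0,0,0,0,0.05],[0,0,0,0,0.05],[0,0,0,0,0.05]]]' | egrep 'eef'
python3 -c "
from h import *
go(.5685,.064,.03,95)"
```

```text
eef_pos: [0.4866, 0.0016, 0.1059]
eef_pos: [0.5675, 0.0653, 0.1037]
opening: 0.29
grip_force: 25.0
eef_pos: [0.5664, 0.0627, 0.1051]
tool d [0.0011 0.0022 0.0751] turn 0.05 pos [0.5664 0.0627 0.1051] yaw 95.05 q7 10.2 t 31.42
```

In the tool's units: 0.025 m / 0.3 = 0.0833, 0.015 m / 0.3 = 0.05.

```bash

python3 -m crank '[[[0.0033,0.0067,0.0833,0,0.05],[0,0,0.0833,0,0.05],[0,0,0.05,0,0.05],[0,0,0.0233,0,0.05],[0,0,0.0067,0,0.05]]]' | egrep 'eef|ft_|op|grip'
python3 -m crank '[[[0,0,0.0033,0,0.05],[0,0,0,0,0.05],[0,0,0,0,0.05]]]' | egrep 'eef|ft_|op|grip'
python3 -m crank '[[[0,0,0,0,0.4],[0,0,0,0,0.4],[0,0,0,0,0.4],[0,0,-0.0667,0,0.4],[0,0,-0.1167,0,0.4]]]' | egrep 'eef|ft_|op|grip'
python3 -m crank '[[[-0.1167,-0.0333,-0.1167,0,0.5],[-0.1167,-0.0333,-0.1,0,0.5],[-0.1167,-0.0333,0,0,0.5],[-0.1167,-0.0333,0,0,0.5],[0,0,0,0,0.5]]]' | egrep 'eef'
python3 -m crank '[[[0,0,0,0,0.5],[0,0,0,0,0.5],[0,0,0,0,0.5]]]' | egrep 'eef'
python3 - <<'E'
from h import *
a=read_camera("wrist");c=calibration("wrist")
for l in "tall_die flat_die middle_die die_tray".split():
    for r in landmark_of("wrist",l)[:2]: print(l,np.round(r["location"]),r["score"],at(c,r["location"],.003)[:2])
b=read_camera("side");c=calibration("side")
for l in "tall_die jar vial dish bottle".split():
    for r in landmark_of("side",l)[:1]: print(l,np.round(r["location"]),r["score"],at(c,r["location"],.0)[:2])
o=np.hstack([cv2.resize(a[0:240,200:440],(400,400)),cv2.resize(b[100:300,180:380],(400,400))])
cv2.imwrite("pics/f.png",o[...,::-1])
E
```

```text
eef_pos: [0.5683, 0.0644, 0.0304]
ft_force: [0.9, -0.4, -1.2]
opening: 0.291
grip_force: 25.0
eef_pos: [0.5704, 0.065, 0.0316]
ft_force: [0.2, -0.3, -1.7]
opening: 0.292
grip_force: 25.0
eef_pos: [0.5668, 0.0648, 0.0832]
ft_force: [0.6, 1.2, 0.4]
opening: 0.397
grip_force: 0.0
eef_pos: [0.5426, -0.0765, 0.1426]
eef_pos: [0.5445, -0.066, 0.1407]
tall_die [295.  59.] 0.6 [0.57135265 0.06736689]
flat_die [295.   5.] 0.66 [0.56451508 0.11530317]
middle_die [231. 208.] 0.95 [ 0.51589933 -0.10192096]
middle_die [290. 113.] 0.71 [0.57266179 0.01365342]
die_tray [289.  61.] 0.75 [0.56542743 0.0649198 ]
tall_die [244. 138.] 0.7 [0.5773151  0.06205413]
jar [280. 226.] 0.97 [ 0.57416338 -0.27773953]
vial [308. 255.] 0.65 [ 0.60617535 -0.37161479]
dish [278. 229.] 0.7 [ 0.56752851 -0.28429818]
bottle [331. 284.] 0.63 [ 0.62545306 -0.45471444]
```

View pics/f.png

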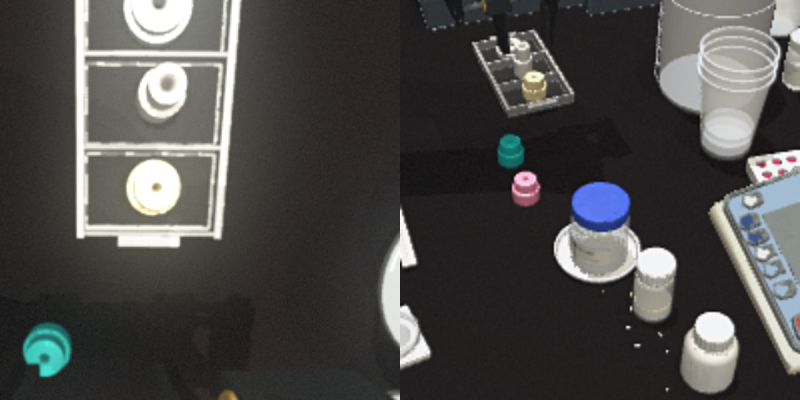

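All three dies stand in their cells. The jar is in the dish, and the vial, with its base at (652,315), stands midway between the jar (598,258) and the bottle (708,380). The arm is clear of everything.

```bash
python3 -c "
from station import *
print(hand_in())"
```

```text
the job is handed in; nothing more can be done
None
```

I laid out the kit as asked and handed the job in at about 34 s of the 128 s allowed; the last pictures show every piece upright and in place, though the hand-in call did not report a verdict.

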